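# Assemble the test-sieve stack on the shaker

### The arm

A 6-joint arm with a two-finger parallel gripper is mounted at the origin on a cart in front of the work surface, level with it; the furniture and walls round the work are solid. World frame = base frame: x ahead of the robot, y to its left, z up, the work surface at z = 0. Lengths are in mm, angles in rad, forces in N, time in s.
With the tool pointing down it reaches from about 400 to 825 mm from the base axis. Payload 7 kg.
Tool frame: the origin (TCP) lies at the very end of the fingers, on their centre line; the grasp point (between the pads) lies 19 mm behind it; z points along the fingers, y is the line along which they close (so a half turn about z gives the same grasp; the last joint's range is limited). The gripper opens to 85 mm and grips with 20 to 120 N. Pads are 22 mm wide; open, the fingers measure 114 mm over their backs; the gripper's body (76 mm by 85 mm) begins 54 mm behind the grasp point. The pads swing forward as they close: fully open they stand 13 mm farther back than shut.
Start: joints at [-1.032, 0.359, 0.012, 0, -1.224, -0.288], TCP at [167.495, -653.866, 231.302] pointing down, gripper open.
Joint ranges: [-3.07, 3.07], [-1.43, 2.12], [-1.02, 1.25], [-3.03, 1.67], [-3.05, -0], [-3.03, 3.03]. Speed limits (rad/s): [2.39, 2.39, 3.01, 3.14, 3.14, 3.14].

### API

Orientations are given as a rotation vector (axis times angle).
In Python, from bench import bot, cams, workorder, spot_in gives the robot as it stands.
- The arm moves only by the tool step_arm, never from a script. Its argument "steps" is a list of rows, each a list of 7 numbers: the shift along the tool's x, y, z in m, then the turn, a rotation vector about the tool's x, y, z in degrees, then the finger opening in m, from 0 to 0.0854. A call has 1 to 5 rows; each row is the pose to reach, as a shift and turn from the pose commanded when the call began, along the tool's axes at that moment; what a row does not reach only later rows make up. A row lasts 1/10 s, in which the tool goes at most 50 mm and 8.59 degrees, less where a joint would pass 70% of its speed; a pose out of reach is approached as far as the arm can. A call with a gripper value outside its range is refused whole. The fingers move at their own pace and stop on an object; the grip force is fixed at half the most. Time passes only in rows, so rows that repeat a pose let the fingers close. It gives the time, the measured TCP pose, the force, the opening and the grip force at its end, in the units of the state.
- bot.get_state(): the state, without advancing time (a new reading comes with each control period).
- cams.capture(name): name is "side" or "top"; returns (picture, depth): 480x640x3 uint8, red, green, blue; 480x640 float32, mm along the optical axis (not along the pixel's ray), 0 where there is no reading.
- cams.camera_info(name): a dict with "vfov" (degrees; the focal length in pixels is half the picture's height over the tangent of half this angle, whatever the lens; pixels are square), "cx", "cy" (the principal point, pixels), "view" (4x4, takes a point from world to camera coordinates). Camera axes: x right, y up, looking along -z (the intrinsics and any distortion apply to the point x, -y, -z); pixel columns grow to the right and rows downward; lengths in mm; the calibration is good to about 2 mm. A picture is of the moment at which its call begins. camera_info takes no time and is no camera call.
- workorder.finish_job(): hands the job in; it is judged then, once.
Trained networks look in the newest picture that a camera, given by its name, has taken for a name from the list of things; names that differ only in an ending like _2 or _b are one class to them, and where a whole thing is asked for, a point or a joint stands for the part that bears it (a point fixed in the world has none). Each returns a list of dicts, best first, with "confidence" (0 to 1); they miss things now and then, are a little off and sometimes report something else, mostly with a low value. They report only what shows in the picture. A call takes as long as a camera call. They do not tell look-alikes from the thing itself.
- spot_in(label, camera): "xyz" ([x, y, z] in mm, in world coordinates, good to about 4 mm: the middle of the surface that is visible of it).
The state is a dict: "t": time; "q": joint angles; "dq": joint speeds; "joint_torque": joint torques, N m; "position": TCP position; "ee_rot": TCP orientation; "contact_force": force on the tool from outside, world axes, zero at the start; "torque": the same for the moment, N m; "finger_gap": finger opening in mm; "grip_force": force on a finger pad.
Only numpy, scipy, OpenCV 4.12 (cv2) and the standard library are available. Lean on these libraries where they do the work, as an engineer would, in place of code of your own. Each camera call takes 0.05 s, during which the arm holds its last target. There are 200 camera calls.

### The job

Assemble the sieve stack on the collecting pan of the shaker, one piece at a time from the bottom up: first the blue fine-mesh sieve, then the yellow medium-mesh one, then the red coarse one, and last the lid with the black knob. Each piece must sit level and fully down, its collar inside the rim of the piece below. Keep the pieces upright, and leave the timer, the red-lidded jar and the amber dropper bottle where they stand.

Things in the scene. Friction and masses are not known exactly. Their poses are not given: they have to be found in the camera images.
- pan_rim (a point): centre of the mouth of the steel collecting pan fixed on the sieve shaker, at rim height (90 mm above the worktop); z up, x away from the control panel. Pan: 60 mm outside, 54 mm inside, 28 mm tall, on a round table 92 mm across, top 62 mm above the worktop; below it a white housing 130 x 130 mm, 50 mm high. The shaker is fixed and does not run.
- blue_sieve_centre (a point): blue fine-mesh sieve: open round frame, steel, blue upper half; loose, 0.12 kg, 39 mm high. 60 mm across, but its lowest 6 mm is a tapering collar (44 mm at the foot, 49 mm above) that drops into the 54 mm mouth beneath. Point: its centre, 19.5 mm above its underside; z up. Grip across it, 28-32 mm above its underside. Seated, its centre is 33 mm above that of the sieve below (on the pan: 13.5 mm above the rim).
- yellow_sieve_centre (a point): yellow medium-mesh sieve: open round frame, steel, yellow upper half; loose, 0.12 kg, 39 mm high. 60 mm across, but its lowest 6 mm is a tapering collar (44 mm at the foot, 49 mm above) that drops into the 54 mm mouth beneath. Point: its centre, 19.5 mm above its underside; z up. Grip across it, 28-32 mm above its underside. Seated, its centre is 33 mm above that of the sieve below (on the pan: 13.5 mm above the rim).
- red_sieve_centre (a point): red coarse-mesh sieve: open round frame, steel, red upper half; loose, 0.12 kg, 39 mm high. 60 mm across, but its lowest 6 mm is a tapering collar (44 mm at the foot, 49 mm above) that drops into the 54 mm mouth beneath. Point: its centre, 19.5 mm above its underside; z up. Grip across it, 28-32 mm above its underside. Seated, its centre is 33 mm above that of the sieve below (on the pan: 13.5 mm above the rim).
- lid_knob (a point): lid: aluminium disc 60 mm across with a black knob on top; loose, 0.10 kg. From its underside up: 0-6 mm the same tapering collar as the sieves, 6-12 mm the disc, 12-48 mm the knob, 22 mm across, by which to grip it. Point: on the knob's axis, 34 mm above the underside; z up. Seated, the point is 47.5 mm above the centre of the red sieve.
- hotplate_top (a point): obstacle: fixed grey stirrer hotplate with a teal panel, between the shaker and the loose pieces, 205 x 192 mm on the worktop (front to back by width), 116 mm high; the point is the middle of its top. Carry pieces over it with room to spare.
- timer_centre (a point): bystander: white bench timer, 49 x 60 x 54 mm, standing loose; the point is its centre, 27 mm up. Leave alone.
- jar_centre (a point): bystander: white plastic jar with a red lid, 45 mm across, 62 mm tall, standing loose; the point is its centre, 31 mm up. Leave alone.
- bottle_centre (a point): bystander: amber dropper bottle with a white cap, 40 mm across, 81 mm tall, standing loose; the point is on its axis, 40 mm up. Leave alone.
Things that resemble listed ones, but are neither listed nor needed, are in the scene too. Leave any purple or turquoise look-alike of the part that bears lid_knob alone.

How it is judged:
By the outcome, as a careful person would: the job done as asked, in the order asked, and still so for the second after the job is handed in, with the robot touching nothing.
It also fails if it takes over 115 s, if anything falls off the work surface, if the arm or the gripper's body presses on something with over 40 N, if the wrist force passes 120 N, or if a joint passes its speed limit or range.

## Working session

There is one attempt and no reset: what is moved stays moved. The work goes in short steps, Python scripts to look and compute and a tool call to move; the robot and the scene stay as the last step left them, time stands still between calls to the robot, and variables do not carry over. Pictures are saved under pics/ and viewed, at most 14 in all, crops included, and the job is handed in when it is done.

Besides the shell and the picture viewer there is one more tool, called after "Emit:" as a command line: name --pt "numbers of a row" for each row, then --argument value for the rest. step_arm: Moves the arm, as the interface text tells. Its arguments: {"type":"object","properties":{"steps":{"type":"array","items":{"type":"array","items":{"type":"number"}}}},"required":["steps"]}

```bash
ls; mkdir -p pics; cat > h.py <<'E'
import numpy as np, cv2
from bench import bot, cams, workorder, spot_in
from scipy.spatial.transform import Rotation as R
def cloud(name):
    im,d=cams.capture(name); c=cams.camera_info(name)
    f=240/np.tan(np.radians(c['vfov'])/2)
    v,u=np.mgrid[0:480,0:640]
    P=np.stack([(u-c['cx'])/f*d,-(v-c['cy'])/f*d,-d,np.ones_like(d)],-1)
    W=P@np.linalg.inv(np.array(c['view'])).T
    W=W[...,:3]; W[d==0]=np.nan
    return im,W
def save(n,im): cv2.imwrite('pics/'+n,im[...,::-1])
E
python3 - <<'E'
from h import *
for n in('side','top'):
    im,W=cloud(n); save(n+'0.png',im); print(n,cams.camera_info(n))
    for l in 'pan_rim blue_sieve_centre yellow_sieve_centre red_sieve_centre lid_knob hotplate_top timer_centre jar_centre bottle_centre'.split():
        print(l,[(np.round(x['xyz']).tolist(),round(x['confidence'],2)) for x in spot_in(l,n)])
s=bot.get_state();print(s)
print(R.from_rotvec(s['ee_rot']).as_matrix().round(3))
E
```

```text
pics
side {'vfov': 56.62435917155793, 'cx': 320.197080249773, 'cy': 240.71502388484902, 'view': array([[-9.98850211e-01, -4.18888715e-02, -2.33147499e-02,
         5.69537072e+02],
       [ 4.78791512e-03, -5.71065124e-01,  8.20890796e-01,
        -1.56011601e+01],
       [-4.77004296e-02,  8.19835316e-01,  5.70609081e-01,
        -1.35778613e+03],
       [ 0.00000000e+00,  0.00000000e+00,  0.00000000e+00,
         1.00000000e+00]])}
pan_rim [([476.0, -249.0, 51.0], 0.79)]
blue_sieve_centre [([598.0, 192.0, 26.0], 0.77), ([537.0, 401.0, 15.0], 0.55)]
yellow_sieve_centre [([421.0, 9.0, 26.0], 0.81)]
red_sieve_centre [([436.0, 228.0, 25.0], 0.6), ([537.0, 402.0, 16.0], 0.54)]
lid_knob [([621.0, 324.0, 13.0], 0.92), ([536.0, 402.0, 13.0], 0.78), ([426.0, 480.0, 12.0], 0.58)]Traceback (most recent call last):
  File "<stdin>", line 5, in <module>
ValueError: it knows: blue_sieve_centre, bottle_centre, jar_centre, lid_knob, pan_rim, red_sieve_centre, timer_centre, yellow_sieve_centre
```

```bash
python3 - <<'E'
from h import *
for n in('side','top'):
    im,W=cloud(n); save(n+'0.png',im); np.save(n+'0.npy',W)
    if n=='top':
      print(n,cams.camera_info(n))
      for l in 'pan_rim blue_sieve_centre yellow_sieve_centre red_sieve_centre lid_knob timer_centre jar_centre bottle_centre'.split():
        print(l,[(np.round(x['xyz']).tolist(),round(x['confidence'],2)) for x in spot_in(l,n)])
s=bot.get_state();print(s)
print(R.from_rotvec(s['ee_rot']).as_matrix().round(3))
E
```

```text
top {'vfov': 48.281435999029725, 'cx': 327.8840726118199, 'cy': 245.1394911301323, 'view': array([[ 2.49496523e-02, -9.99688628e-01,  4.03465052e-04,
         6.12659728e+01],
       [ 9.86416934e-01,  2.46839664e-02,  1.62395610e-01,
        -5.53288999e+02],
       [-1.62355004e-01, -3.65372925e-03,  9.86725647e-01,
        -1.21663533e+03],
       [ 0.00000000e+00,  0.00000000e+00,  0.00000000e+00,
         1.00000000e+00]])}
pan_rim [([472.0, -281.0, 54.0], 0.69)]
blue_sieve_centre [([599.0, 194.0, 7.0], 0.75)]
yellow_sieve_centre [([422.0, -3.0, 13.0], 0.6)]
red_sieve_centre [([434.0, 237.0, 10.0], 0.83)]
lid_knob [([620.0, 312.0, 10.0], 0.89), ([530.0, 394.0, 13.0], 0.79)]
timer_centre [([720.0, 361.0, 34.0], 0.81)]
jar_centre [([398.0, 368.0, 64.0], 0.58)]
bottle_centre [([681.0, -138.0, 43.0], 0.64)]
{'t': 0.8, 'q': array([-1.03192746e+00,  3.58585653e-01,  1.18905214e-02, -1.02942115e-07,
       -1.22410975e+00, -2.88128344e-01]), 'dq': array([-7.95150698e-04,  2.43175014e-04,  6.82895867e-04,  1.37661962e-03,
       -3.31110620e-05, -1.32674464e-03]), 'joint_torque': array([-5.00263195e-04, -5.82886791e+01,  2.93643683e+01,  6.94098383e+00,
       -6.47717789e-04, -4.52974371e-05]), 'position': array([ 167.4723483 , -653.86267121,  231.30737705]), 'ee_rot': array([ 3.92830865e-01, -3.11693235e+00, -1.23662876e-05]), 'contact_force': array([0.79472071, 0.39894755, 0.13367239]), 'torque': array([-0.01759457,  0.01241661, -0.01710288]), 'grip_force': 0.0, 'finger_gap': 85.49509366596716}
[[-0.969 -0.248 -0.   ]
 [-0.248  0.969  0.   ]
 [ 0.     0.    -1.   ]]
```

View pics/side0.png

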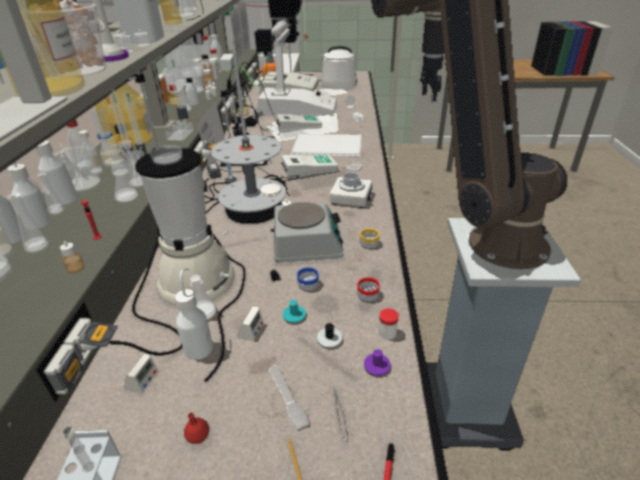

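View pics/top0.png

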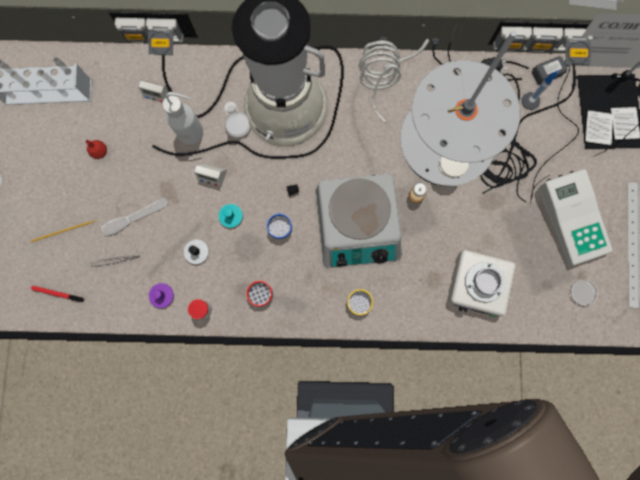

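Side view: the shaker pan is at about (351,186), yellow at (370,238), blue (308,279), red (369,289), white lid (330,335), with turquoise and purple decoys at (294,312) and (377,362). The top view agrees: pan (487,282), yellow (360,303), blue (280,227), red (260,294), lid (195,251). Next I fit circles to the depth.

```bash
cat >> h.py <<'E'
from scipy.optimize import least_squares
def circ(W,c,zlo,zhi,r=30,rad=45,fixr=None,rmin=0,win=None):
    """points near c with z in band -> robust circle fit of outer edge"""
    D=np.hypot(W[...,0]-c[0],W[...,1]-c[1])
    m=(D<rad)&(W[...,2]>zlo)&(W[...,2]<zhi)
    p=W[m]
    if len(p)<8: return None,len(p)
    f=lambda q: np.hypot(p[:,0]-q[0],p[:,1]-q[1])-r
    s=least_squares(f,c[:2],loss='soft_l1',f_scale=1.5)
    return s.x.round(1),len(p),np.median(p[:,2]).round(1),np.abs(f(s.x)).mean().round(2)
E
python3 - <<'E'
from h import *
T=dict(pan=(470,-260,90),blue=(598,193,39),yellow=(421,3,39),red=(436,232,39),lid=(620,318,48))
for n in('top','side'):
    W=np.load(n+'0.npy')
    for k,(x,y,z) in T.items():
        D=np.hypot(W[...,0]-x,W[...,1]-y)
        ring=W[(D>60)&(D<90)&(abs(W[...,2])<15)]
        tz=np.median(ring[:,2]) if len(ring) else None
        near=W[(D<45)&(W[...,2]>4)]
        print(n,k,'table',tz,'zpct',np.percentile(near[:,2],[50,80,90,95,99]).round(1))
        rr={'lid':11/1.2}.get(k,28.5)
        for lo,hi in((z-8,z+6),(z-4,z+6)):
            print('   ',circ(W,(x,y),lo,hi,r=rr))
    top=W[(W[...,2]>110)&(W[...,2]<125)&(abs(W[...,0]-540)<150)&(abs(W[...,1]+0)<200)]
    print('hot',top.min(0),top.max(0),np.percentile(top,[2,98],axis=0))
E
```

```text
top pan table 0.0928299654467537 zpct [61.3 66.3 71.3 86.1 92.1]
    (array([ 472.4, -287.5]), 86, np.float64(88.6), np.float64(0.81))
    (array([ 472.6, -287.6]), 65, np.float64(89.5), np.float64(0.74))
top blue table 0.10843426892665775 zpct [12.2 32.5 39.  40.5 42.8]
    (array([596.7, 193.8]), 117, np.float64(38.8), np.float64(0.9))
    (array([596.8, 193.9]), 97, np.float64(39.4), np.float64(0.91))
top yellow table 0.27720144642376 zpct [11.4 25.2 38.7 40.5 43.3]
    (array([420.5,  -1.6]), 106, np.float64(38.8), np.float64(0.82))
    (array([420.7,  -1.6]), 93, np.float64(39.3), np.float64(0.81))
top red table 0.20063393187160727 zpct [11.6 32.8 39.1 41.1 42.7]
    (array([434.9, 234.2]), 124, np.float64(38.7), np.float64(0.91))
    (array([435.1, 234.2]), 103, np.float64(39.5), np.float64(0.85))
top lid table 0.20506817528848842 zpct [12.4 17.2 45.7 48.9 50.4]
    (array([624.2, 317. ]), 68, np.float64(48.1), np.float64(2.31))
    (array([624.3, 316.9]), 61, np.float64(48.3), np.float64(2.45))
hot [555.22817017 -62.8820629  110.07318437] [689.96193441  76.78781449 124.2220355
[... 582 characters left out ...]
8.9,  -3.1]), 136, np.float64(38.4), np.float64(1.77))
    (array([419.2,  -3. ]), 100, np.float64(39.5), np.float64(1.86))
side red table 2.2630012106718596 zpct [24.  36.  39.5 41.  42.5]
    (array([433.6, 232.7]), 170, np.float64(37.3), np.float64(1.14))
    (array([433.5, 232.5]), 115, np.float64(39.2), np.float64(1.15))
side lid table 2.0307967496884203 zpct [14.7 31.  47.6 49.7 51. ]
    (array([622.4, 315.1]), 61, np.float64(48.9), np.float64(1.85))
    (array([622.4, 315.1]), 51, np.float64(49.3), np.float64(2.08))
hot [553.11234188 -64.77320681 110.08493022] [689.99405653  76.6278439  123.7538785 ] [[559.90113472 -55.29991952 111.67432872]
 [685.21697817  72.04983348 121.77051128]]
```

```bash
python3 - <<'E'
from h import *
for n,bx in(('top',[(455,240,60,80),(225,180,230,150)]),):
    im=cv2.imread('pics/top0.png')
    a=im[235:325,440:530]; b=im[195:330,150:390]
    a=cv2.resize(a,(405,405)); b=cv2.resize(b,None,fx=3,fy=3)
    cv2.imwrite('pics/z1.png',cv2.copyMakeBorder(b,0,0,0,0,0)); 
E
```

Emit:
step_arm --pt "-0.0315 0.036 -0.004 0 0 -8.4 0.085" --pt "-0.063 0.072 -0.008 0 0 -16.8 0.085" --pt "-0.0945 0.108 -0.012 0 0 -25.2 0.085" --pt "-0.126 0.144 -0.016 0 0 -33.6 0.085" --pt "-0.158 0.18 -0.02 0 0 -42 0.085"

```text
t: 1.3
position: [276.3, -438.7, 251.6]
ee_rot: [-1.492, 2.765, -0.001]
contact_force: [2.3, -0.4, -0.2]
finger_gap: 85.0
grip_force: 0.0
```

```bash
cat >> h.py <<'E'
def go(x,y,z,yaw):
    """tool shift (m) and turn (deg) to a world TCP pose, tool down, closing axis at yaw deg"""
    s=bot.get_state(); M=R.from_rotvec(s['ee_rot']); c=np.radians(yaw)
    Y=np.array([np.cos(c),np.sin(c),0]); X=np.array([-np.sin(c),np.cos(c),0])
    T=R.from_matrix(np.stack([X,Y,[0,0,-1]],1))
    sh=M.inv().apply(np.array([x,y,z])-s['position'])/1000
    print('t',round(s['t'],2),'pos',s['position'].round(1),'shift',sh.round(4),'turn',np.degrees((M.inv()*T).as_rotvec()).round(1),'gap',round(s['finger_gap'],1),'F',s['contact_force'].round(1),'q',s['q'].round(2))
E
python3 - <<'E'
from h import *
W=np.load('side0.npy')
print(circ(W,(472,-289),82,96,r=28.5,rad=36))
print(circ(W,(472,-289),86,96,r=28.5,rad=36))
go(596,193,250,180)
E
```

```text
(array([ 470.6, -290.1]), 108, np.float64(88.7), np.float64(1.86))
(array([ 470.4, -290.1]), 78, np.float64(90.6), np.float64(1.8))
t 1.3 pos [ 276.3 -438.7  251.6] shift [-0.7035  0.0797  0.0015] turn [ -0.   -0.  -33.3] gap 85.0 F [ 2.3 -0.4 -0.2] q [-0.63  0.09 -0.3   0.   -1.19  0.05]
```

Emit:
step_arm --pt "-0.048 0.005 0 0 0 -8 0.085" --pt "-0.096 0.011 0 0 0 -16 0.085" --pt "-0.144 0.016 0 0 0 -24 0.085" --pt "-0.192 0.022 0 0 0 -31 0.085" --pt "-0.24 0.027 0 0 0 -33.3 0.085"

```text
t: 1.8
position: [386.8, -223.7, 251.8]
ee_rot: [-2.219, 2.222, -0.002]
contact_force: [1.8, -0.0, 0.3]
finger_gap: 84.8
grip_force: 0.0
```

```bash
python3 - <<'E'
from h import *
go(596,193,250,180)
E
```

```text
t 1.8 pos [ 386.8 -223.7  251.8] shift [-0.4169 -0.2087  0.0021] turn [-0.1 -0.  -0.1] gap 84.8 F [ 1.8 -0.   0.3] q [-0.08 -0.04 -0.43  0.   -1.18  0.08]
```

Emit:
step_arm --pt "-0.042 -0.021 0 0 0 0 0.085" --pt "-0.084 -0.042 0 0 0 0 0.085" --pt "-0.126 -0.063 0 0 0 0 0.085" --pt "-0.168 -0.084 0 0 0 0 0.085" --pt "-0.21 -0.105 0 0 0 0 0.085"

```text
t: 2.3
position: [493.1, -14.1, 251.8]
ee_rot: [-2.215, 2.227, -0.001]
contact_force: [0.8, -1.3, 0.8]
finger_gap: 85.0
grip_force: 0.0
```

Emit:
step_arm --pt "-0.042 -0.021 0 0 0 0 0.085" --pt "-0.084 -0.042 0.0 0 0 0 0.085" --pt "-0.126 -0.063 0.02 0 0 0 0.085" --pt "-0.168 -0.084 0.05 0 0 0 0.085" --pt "-0.207 -0.104 0.09 0 0 0 0.085"

```text
t: 2.8
position: [593.7, 182.1, 172.1]
ee_rot: [-2.214, 2.225, -0.001]
contact_force: [1.1, -0.2, 1.1]
finger_gap: 85.3
grip_force: 0.0
```

```bash
python3 - <<'E'
from h import *
go(596,193,8,180)
im,W=cloud('side');save('s1.png',cv2.resize(im[180:340,240:440],(800,640))[:600])
E
```

```text
t 2.8 pos [593.7 182.1 172.1] shift [-0.0106 -0.0018  0.1642] turn [-0.2  0.1 -0.3] gap 85.3 F [ 1.1 -0.2  1.1] q [ 0.61  0.31 -0.2   0.   -1.06 -0.62]
```

View pics/s1.png

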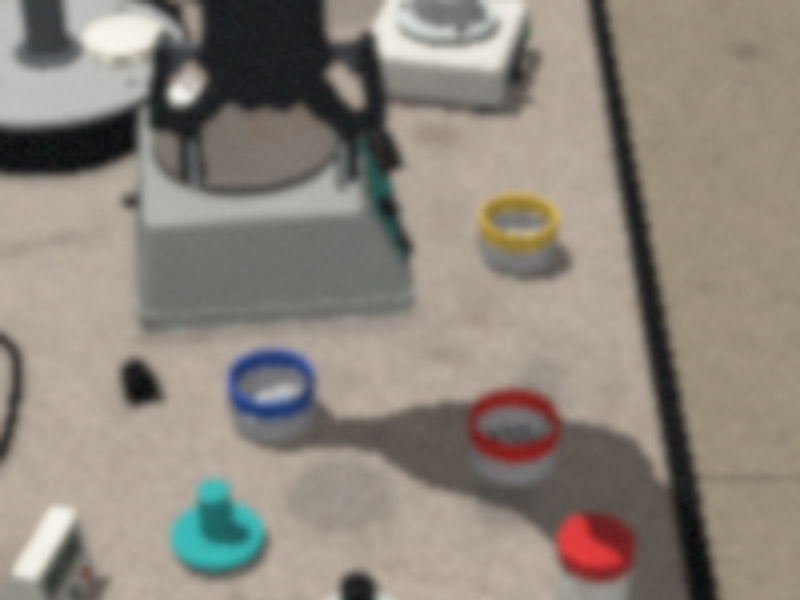

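Crop: the fingers hang over the hotplate in this view, because the gripper is still high. A small black object at about (140,380) sits by the +x side of blue, so I turn the grip 20° to miss it and use a smaller opening.

Emit:
step_arm --pt "0 0 0 0 0 -8 0.075" --pt "0 0 0 0 0 -16 0.075" --pt "0 0 0 0 0 -20 0.075" --pt "0 0 0 0 0 -20 0.075"

```text
t: 3.25
position: [592.2, 179.7, 171.8]
ee_rot: [2.569, -1.808, -0.0]
contact_force: [0.9, 0.2, 0.5]
finger_gap: 74.9
grip_force: 0.0
```

```bash
python3 - <<'E'
from h import *
go(596,193,8,200)
im,W=cloud('top')
for z in (14,10,6):
  m=(abs(W[...,0]-655)<40)&(abs(W[...,1]-172)<40)&(W[...,2]>z)&(np.hypot(W[...,0]-596,W[...,1]-193)>36)
  p=W[m]; print(len(p), p.min(0).round() if len(p) else '',p.max(0).round() if len(p) else '')
E
```

```text
t 3.25 pos [592.2 179.7 171.8] shift [-0.0113 -0.0081  0.1638] turn [ 0.  -0.  -0.3] gap 74.9 F [0.9 0.2 0.5] q [ 0.61  0.31 -0.2  -0.   -1.06 -0.27]
369 [615. 137.  14.] [694. 211. 611.]
372 [615. 137.  11.] [694. 211. 611.]
379 [615. 133.   6.] [694. 211. 611.]
```

Emit:
step_arm --pt "-0.004 -0.003 0.025 0 0 0 0.075" --pt "-0.008 -0.006 0.05 0 0 0 0.075" --pt "-0.011 -0.008 0.08 0 0 0 0.075" --pt "-0.011 -0.008 0.105 0 0 0 0.075" --pt "-0.011 -0.008 0.105 0 0 0 0.075"

```text
t: 3.8
position: [593.8, 191.4, 63.4]
ee_rot: [2.561, -1.81, -0.004]
contact_force: [-0.5, -0.9, -0.1]
finger_gap: 74.8
grip_force: 0.0
```

```bash
python3 - <<'E'
from h import *
go(596,193,8,200)
for n in('top','side'):
  W=np.load(n+'0.npy')
  m=(abs(W[...,0]-655)<40)&(abs(W[...,1]-172)<40)&(W[...,2]>6)&(np.hypot(W[...,0]-596,W[...,1]-193)>38)
  p=W[m]; print(len(p), np.percentile(p,[5,95],axis=0).round())
E
```

```text
t 3.8 pos [593.8 191.4  63.4] shift [-0.0008 -0.0029  0.0554] turn [ 0.4 -0.1 -0.5] gap 74.8 F [-0.5 -0.9 -0.1] q [ 0.62  0.43 -0.3  -0.   -0.85 -0.28]
85 [[662. 154.   6.]
 [694. 199.  26.]]
68 [[677. 154.   7.]
 [693. 181.  27.]]
```

Emit:
step_arm --pt "0 -0.002 0.02 0 0 0 0.075" --pt "-0.001 -0.003 0.04 0 0 0 0.075" --pt "-0.001 -0.003 0.054 0 0 0 0.075" --pt "-0.001 -0.003 0.054 0 0 0 0.075" --pt "-0.001 -0.003 0.054 0 0 0 0.045"

```text
t: 4.3
position: [599.0, 194.8, 13.8]
ee_rot: [-2.568, 1.809, -0.001]
contact_force: [0.4, -0.6, 0.2]
finger_gap: 62.2
grip_force: 0.0
```

Emit:
step_arm --pt "0 0 0 0 0 0 0.045" --pt "0 0 0 0 0 0 0.045" --pt "0 0 0 0 0 0 0.045" --pt "0 0 0 0 0 0 0.045"

```text
t: 4.7
position: [599.3, 195.1, 14.3]
ee_rot: [-2.567, 1.808, -0.002]
contact_force: [-0.8, -0.5, 6.2]
finger_gap: 57.3
grip_force: 65.7
```

```bash
python3 - <<'E'
from h import *
go(596,193,8,200); print(bot.get_state()['grip_force'])
im,W=cloud('side');save('s2.png',cv2.resize(im[230:310,260:360],(800,640))[:600])
E
```

```text
t 4.7 pos [599.3 195.1  14.3] shift [0.0008 0.0038 0.0063] turn [-0.1  0.  -0.3] gap 57.3 F [-0.8 -0.5  6.2] q [ 0.62  0.49 -0.33  0.   -0.74 -0.28]
65.68661531608086
```

View pics/s2.png

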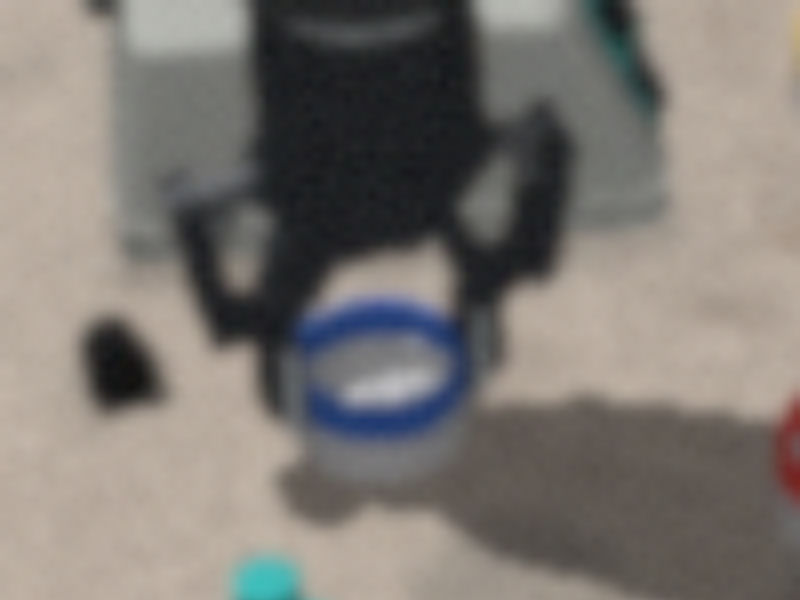

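Emit:
step_arm --pt "0 0 -0.02 0 0 0 0.045" --pt "0 0 -0.05 0 0 0 0.045" --pt "0 0 -0.09 0 0 0 0.045" --pt "0 0 -0.13 0 0 0 0.045" --pt "0 0 -0.17 0 0 0 0.045"

```text
t: 5.25
position: [598.0, 194.4, 184.5]
ee_rot: [2.568, -1.81, -0.0]
contact_force: [0.1, 0.1, -1.6]
finger_gap: 57.1
grip_force: 64.7
```

```bash
python3 - <<'E'
from h import *
go(472,-289,215,180); print(bot.get_state()['grip_force'])
E
```

```text
t 5.25 pos [598.  194.4 184.5] shift [ 0.4128  0.2813 -0.0305] turn [ 0.   0.  19.7] gap 57.1 F [ 0.1  0.1 -1.6] q [ 0.62  0.32 -0.16 -0.   -1.09 -0.28]
64.72763343947008
```

Emit:
step_arm --pt "0.025 0.017 -0.01 0 0 4 0.045" --pt "0.058 0.039 -0.02 0 0 9 0.045" --pt "0.095 0.065 -0.03 0 0 14 0.045" --pt "0.132 0.09 -0.03 0 0 18 0.045" --pt "0.165 0.1125 -0.03 0 0 20 0.045"

```text
t: 5.75
position: [547.1, -0.2, 213.5]
ee_rot: [-2.211, 2.23, -0.0]
contact_force: [0.4, -0.2, -0.7]
finger_gap: 57.3
grip_force: 64.8
```

```bash
python3 - <<'E'
from h import *
go(472,-289,215,180); print(bot.get_state()['grip_force'])
E
```

```text
t 5.75 pos [ 5.471e+02 -2.000e-01  2.135e+02] shift [ 0.2894  0.0726 -0.0017] turn [-0.   0.  -0.5] gap 57.3 F [ 0.4 -0.2 -0.7] q [ 0.36  0.16 -0.3  -0.   -1.11 -0.37]
64.76535285328282
```

Emit:
step_arm --pt "0.038 0.01 0 0 0 0 0.045" --pt "0.08 0.02 0 0 0 0 0.045" --pt "0.12 0.03 0 0 0 0 0.045" --pt "0.16 0.04 0 0 0 0 0.045" --pt "0.195 0.049 0 0 0 0 0.045"

```text
t: 6.25
position: [496.9, -195.0, 213.2]
ee_rot: [-2.214, 2.228, -0.0]
contact_force: [1.0, -0.6, -2.5]
finger_gap: 57.3
grip_force: 64.8
```

Emit:
step_arm --pt "0.03 0.008 0.01 0 0 0 0.045" --pt "0.055 0.014 0.03 0 0 0 0.045" --pt "0.075 0.019 0.055 0 0 0 0.045" --pt "0.088 0.022 0.07 0 0 0 0.045" --pt "0.088 0.022 0.07 0 0 0 0.045"

```text
t: 6.75
position: [473.1, -281.9, 140.4]
ee_rot: [2.211, -2.229, -0.007]
contact_force: [0.3, 0.6, -0.6]
finger_gap: 57.3
grip_force: 64.7
```

```bash
python3 - <<'E'
from h import *
s=bot.get_state(); go(472,-289,140,180)
p=s['position']; z=p[2]-14+39
for n in('top','side'):
    im,W=cloud(n); 
    print(n,'held',circ(W,p[:2],z-6,z+5,r=28.5,rad=36),'bandlow',circ(W,p[:2],z-25,z-8,r=30,rad=36))
    if n=='side': save('s3.png',cv2.resize(im[110:240,280:430],(800,600)))
E
```

```text
t 6.75 pos [ 473.1 -281.9  140.4] shift [0.0071 0.0011 0.0004] turn [ 0.3  0.1 -0.5] gap 57.3 F [ 0.3  0.6 -0.6] q [-0.18  0.24 -0.38 -0.   -0.95  0.17]
top held (array([ 471.3, -281.6]), 58, np.float64(164.6), np.float64(1.16)) bandlow (array([ 472.2, -282.6]), 47, np.float64(147.2), np.float64(4.06))
side held (array([ 471.3, -283.4]), 107, np.float64(164.7), np.float64(2.38)) bandlow (array([ 470.5, -284.4]), 115, np.float64(150.4), np.float64(2.21))
```

View pics/s3.png

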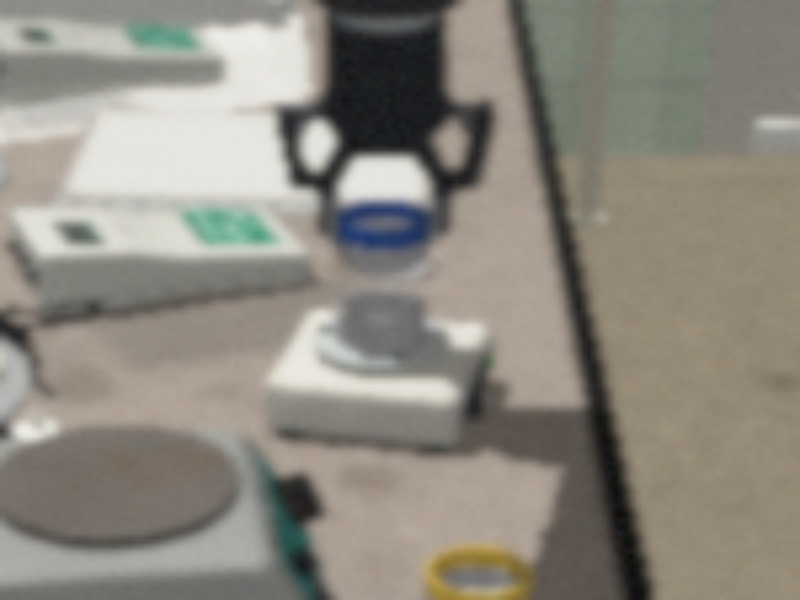

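Emit:
step_arm --pt "0.006 0 0 0 0 0 0.045" --pt "0.006 0 0.012 0 0 0 0.045" --pt "0.006 0 0.024 0 0 0 0.045" --pt "0.006 0 0.03 0 0 0 0.045" --pt "0.006 0 0.033 0 0 0 0.045"

```text
t: 7.35
position: [474.9, -286.8, 108.6]
ee_rot: [2.215, -2.227, -0.003]
contact_force: [0.6, -0.1, -2.1]
finger_gap: 57.2
grip_force: 64.8
```

Emit:
step_arm --pt "0 0 0.003 0 0 0 0.045" --pt "0 0 0.006 0 0 0 0.045" --pt "0 0 0.008 0 0 0 0.045" --pt "0 0 0.008 0 0 0 0.045"

```text
t: 7.75
position: [475.4, -287.2, 101.7]
ee_rot: [2.215, -2.228, -0.0]
contact_force: [0.4, 0.0, -0.6]
finger_gap: 57.5
grip_force: 64.8
```

```bash
python3 - <<'E'
from h import *
s=bot.get_state(); go(473.3,-288.2,98,180)
E
```

```text
t 7.75 pos [ 475.4 -287.2  101.7] shift [0.001  0.0021 0.0037] turn [ 0.   0.  -0.3] gap 57.5 F [ 0.4  0.  -0.6] q [-0.19  0.28 -0.42 -0.   -0.86  0.19]
```

Emit:
step_arm --pt "0.001 0.002 0 0 0 0 0.045" --pt "0.001 0.002 0.002 0 0 0 0.045" --pt "0.001 0.002 0.004 0 0 0 0.045" --pt "0.001 0.002 0.005 0 0 0 0.045" --pt "0.001 0.002 0.005 0 0 0 0.045"

```text
t: 8.25
position: [473.5, -288.3, 98.3]
ee_rot: [-2.215, 2.227, -0.001]
contact_force: [-4.1, 3.6, 11.8]
finger_gap: 57.3
grip_force: 66.4
```

```bash
python3 - <<'E'
from h import *
s=bot.get_state(); go(473.3,-288.2,98,180)
E
```

```text
t 8.25 pos [ 473.5 -288.3   98.3] shift [-0.0001  0.0002  0.0003] turn [-0.  -0.  -0.3] gap 57.3 F [-4.1  3.6 11.8] q [-0.19  0.29 -0.43  0.   -0.85  0.19]
```

Emit:
step_arm --pt "0 0 0 0 0 0 0.085" --pt "0 0 0 0 0 0 0.085" --pt "0 0 0 0 0 0 0.085" --pt "0 0 0 0 0 0 0.085"

```text
t: 8.65
position: [473.4, -288.2, 96.7]
ee_rot: [2.215, -2.228, -0.0]
contact_force: [0.0, 0.6, 0.1]
finger_gap: 84.9
grip_force: 0.0
```

Emit:
step_arm --pt "0 0 -0.02 0 0 0 0.085" --pt "0 0 -0.05 0 0 0 0.085" --pt "0 0 -0.09 0 0 0 0.085" --pt "0 0 -0.12 0 0 0 0.085"

```text
t: 9.05
position: [473.7, -288.4, 219.0]
ee_rot: [-2.215, 2.227, -0.002]
contact_force: [0.3, -0.1, 0.2]
finger_gap: 84.9
grip_force: 0.0
```

```bash
cat >> h.py <<'E'
def rim(c,z):
    for n in('top','side'):
        im,W=cloud(n); D=np.hypot(W[...,0]-c[0],W[...,1]-c[1])
        p=W[(D<36)&(D>22)&(abs(W[...,2]-z)<7)]
        A=np.c_[p[:,:2]-c,np.ones(len(p))]; k=np.linalg.lstsq(A,p[:,2],rcond=None)[0]
        print(n,circ(W,c,z-6,z+6,r=28.5,rad=36),'tilt deg',np.degrees(k[:2]).round(1))
    return im
E
python3 - <<'E'
from h import *
im=rim((473,-288),123)
go(421,-2,60,90)
E
```

```text
top (array([ 471.8, -287.4]), 64, np.float64(122.2), np.float64(0.95)) tilt deg [-0.8  0.7]
side (array([ 470.1, -289.9]), 85, np.float64(123.0), np.float64(1.93)) tilt deg [0.5 0.5]
t 9.15 pos [ 475.7 -289.2  221.6] shift [-0.2873  0.0574  0.1604] turn [-0.5  0.2 89.7] gap 85.1 F [-0.1 -0.4 -1.4] q [-0.19  0.17 -0.27  0.   -1.12  0.19]
```

Emit:
step_arm --pt "-0.038 0.008 0 0 0 8.4 0.085" --pt "-0.076 0.016 0 0 0 16.8 0.085" --pt "-0.114 0.024 0 0 0 25.2 0.085" --pt "-0.152 0.032 0 0 0 33.6 0.085" --pt "-0.19 0.04 0 0 0 42 0.085"

```text
t: 9.65
position: [435.2, -102.2, 216.4]
ee_rot: [1.315, -2.853, -0.0]
contact_force: [0.4, -0.1, 0.0]
finger_gap: 85.3
grip_force: 0.0
```

```bash
python3 - <<'E'
from h import *
go(421,-2,60,90)
W=np.load('top0.npy'); m=(abs(W[...,1]+2)<70)&(W[...,2]>50)&(W[...,2]<125)&(W[...,0]>440)&(W[...,0]<800)
print(np.percentile(W[m][:,0],[0,1,5,50,99]))
m=(abs(W[...,0]-540)<60)&(W[...,2]>60)&(W[...,2]<125)&(abs(W[...,1])<150)
print(np.percentile(W[m][:,1],[0,1,99,100]))
E
```

```text
t 9.65 pos [ 435.2 -102.2  216.4] shift [-0.067   0.0758  0.1564] turn [ 0.  -0.  49.5] gap 85.3 F [ 0.4 -0.1  0. ] q [ 0.21 -0.01 -0.49 -0.   -1.1  -0.92]
[506.05424913 511.38487606 521.86024493 601.84888332 705.5079582 ]
[-95.0987326  -86.24551051  89.48990816  94.56727759]
```

Emit:
step_arm --pt "-0.015 0.017 0.0 0 0 8.4 0.085" --pt "-0.03 0.034 0.0 0 0 16.8 0.085" --pt "-0.045 0.05 0.0 0 0 25.2 0.085" --pt "-0.058 0.065 0.01 0 0 33.6 0.085" --pt "-0.067 0.076 0.02 0 0 42 0.085"

```text
t: 10.15
position: [420.8, -2.1, 196.4]
ee_rot: [-0.206, 3.134, 0.001]
contact_force: [-0.2, -0.5, 0.1]
finger_gap: 85.2
grip_force: 0.0
```

Emit:
step_arm --pt "0 0 0.03 0 0 7.5 0.085" --pt "0 0 0.06 0 0 7.5 0.085" --pt "0 0 0.08 0 0 7.5 0.085" --pt "0 0 0.08 0 0 7.5 0.085" --pt "0 0 0.08 0 0 7.5 0.085"

```text
t: 10.65
position: [421.1, -3.3, 117.0]
ee_rot: [0.01, -3.141, 0.001]
contact_force: [0.8, 0.1, 1.4]
finger_gap: 85.0
grip_force: 0.0
```

```bash
python3 - <<'E'
from h import *
go(421,-2,11,90)
E
```

```text
t 10.65 pos [421.1  -3.3 117. ] shift [0.     0.0014 0.106 ] turn [-0.  -0.   0.4] gap 85.0 F [0.8 0.1 1.4] q [ 0.47  0.05 -0.68  0.   -0.84 -2.03]
```

Emit:
step_arm --pt "0 0.001 0.03 0 0 0.4 0.085" --pt "0 0.001 0.06 0 0 0.4 0.085" --pt "0 0.001 0.085 0 0 0.4 0.085" --pt "0 0.001 0.105 0 0 0.4 0.085" --pt "0 0.001 0.105 0 0 0.4 0.085"

```text
t: 11.15
position: [420.6, -2.5, 11.1]
ee_rot: [-0.002, -3.139, 0.002]
contact_force: [0.6, 0.2, 0.2]
finger_gap: 85.1
grip_force: 0.0
```

Emit:
step_arm --pt "0 0 0 0 0 0 0.065" --pt "0 0 0 0 0 0 0.045" --pt "0 0 0 0 0 0 0.045" --pt "0 0 0 0 0 0 0.045" --pt "0 0 0 0 0 0 0.045"

```text
t: 11.65
position: [422.3, -1.7, 14.1]
ee_rot: [0.001, 3.138, 0.002]
contact_force: [-2.2, -0.2, 10.7]
finger_gap: 58.8
grip_force: 61.6
```

```bash
python3 - <<'E'
from h import *
go(421,-2,11,90); print(bot.get_state()['grip_force'])
E
```

```text
t 11.65 pos [422.3  -1.7  14.1] shift [ 0.0013 -0.0003  0.0031] turn [ 0.1  0.2 -0. ] gap 58.8 F [-2.2 -0.2 10.7] q [ 0.47  0.23 -0.8   0.   -0.54 -2.04]
61.600704453885555
```

Emit:
step_arm --pt "0 0 -0.02 0 0 0 0.045" --pt "0 0 -0.06 0 0 0 0.045" --pt "0 0 -0.1 0 0 0 0.045" --pt "0 0 -0.145 0 0 0 0.045" --pt "0 0 -0.19 0 0 0 0.045"

```text
t: 12.15
position: [420.7, -2.4, 205.4]
ee_rot: [0.002, 3.139, 0.002]
contact_force: [1.8, 0.7, -2.1]
finger_gap: 58.3
grip_force: 64.7
```

```bash
python3 - <<'E'
from h import *
go(473.5,-288.5,220,90); print(bot.get_state()['grip_force'])
E
```

```text
t 12.15 pos [420.7  -2.4 205.4] shift [-0.0532 -0.2861 -0.0148] turn [ 0.1  0.1 -0.1] gap 58.3 F [ 1.8  0.7 -2.1] q [ 0.47 -0.06 -0.55 -0.   -1.07 -2.04]
64.73517866805196
```

Emit:
step_arm --pt "-0.006 -0.03 -0.015 0 0 0 0.045" --pt "-0.013 -0.07 -0.015 0 0 0 0.045" --pt "-0.021 -0.11 -0.015 0 0 0 0.045" --pt "-0.028 -0.15 -0.015 0 0 0 0.045" --pt "-0.035 -0.19 -0.015 0 0 0 0.045"

```text
t: 12.65
position: [455.9, -193.9, 218.9]
ee_rot: [0.001, 3.138, -0.0]
contact_force: [0.5, 1.5, -1.2]
finger_gap: 58.8
grip_force: 64.7
```

Emit:
step_arm --pt "-0.007 -0.035 0 0 0 0 0.045" --pt "-0.013 -0.066 0.01 0 0 0 0.045" --pt "-0.017 -0.088 0.03 0 0 0 0.045" --pt "-0.018 -0.096 0.045 0 0 0 0.045" --pt "-0.018 -0.096 0.045 0 0 0 0.045"

```text
t: 13.15
position: [472.4, -288.9, 171.1]
ee_rot: [-0.005, -3.139, -0.002]
contact_force: [-0.1, -0.4, -0.5]
finger_gap: 58.4
grip_force: 64.7
```

Emit:
step_arm --pt "0 0 0 0 0 0 0.045"

```text
t: 13.25
position: [473.7, -288.3, 173.2]
ee_rot: [0.002, 3.141, -0.001]
contact_force: [0.1, -1.0, -0.4]
finger_gap: 58.8
grip_force: 64.8
```

```bash
python3 - <<'E'
from h import *
s=bot.get_state(); go(473.5,-288.5,131,90)
p=s['position']; rim(p[:2],p[2]-14+39)
E
```

```text
t 13.25 pos [ 473.7 -288.3  173.2] shift [ 0.0002 -0.0002  0.0422] turn [-0.   0.1 -0.1] gap 58.8 F [ 0.1 -1.  -0.4] q [-0.19  0.21 -0.34  0.   -1.02 -1.38]
top (array([ 472.1, -286. ]), 46, np.float64(197.7), np.float64(0.86)) tilt deg [-5.6  1.5]
side (array([ 470.3, -286.9]), 60, np.float64(198.0), np.float64(1.88)) tilt deg [ 0.2 -0.5]
```

Emit:
step_arm --pt "0 -0.002 0.01 0 0 0 0.045" --pt "0 -0.002 0.02 0 0 0 0.045" --pt "0 -0.002 0.028 0 0 0 0.045" --pt "0 -0.002 0.033 0 0 0 0.045" --pt "0 -0.002 0.033 0 0 0 0.045"

```text
t: 13.85
position: [473.2, -290.0, 137.8]
ee_rot: [-0.002, -3.14, -0.001]
contact_force: [-0.4, 0.6, -0.9]
finger_gap: 58.6
grip_force: 64.8
```

Emit:
step_arm --pt "0 0 0.003 0 0 0 0.045" --pt "0 0 0.006 0 0 0 0.045" --pt "0 0 0.008 0 0 0 0.045" --pt "0 0 0.01 0 0 0 0.045" --pt "0 0 0.01 0 0 0 0.045"

```text
t: 14.35
position: [473.9, -290.3, 131.0]
ee_rot: [0.001, 3.141, -0.001]
contact_force: [-6.0, 5.6, 16.9]
finger_gap: 58.9
grip_force: 66.4
```

```bash
python3 - <<'E'
from h import *
s=bot.get_state(); go(473.5,-290.5,131,90)
E
```

```text
t 14.35 pos [ 473.9 -290.3  131. ] shift [ 0.0004 -0.0002  0.    ] turn [-0.   0.1 -0. ] gap 58.9 F [-6.   5.6 16.9] q [-0.2   0.25 -0.39  0.   -0.93 -1.37]
```

Emit:
step_arm --pt "0.001 0.001 0 0 0 0 0.045" --pt "0.001 0.001 0 0 0 0 0.085" --pt "0.001 0.001 0 0 0 0 0.085" --pt "0.001 0.001 0 0 0 0 0.085" --pt "0.001 0.001 0 0 0 0 0.085"

```text
t: 14.85
position: [472.7, -289.2, 128.6]
ee_rot: [-0.002, -3.141, -0.0]
contact_force: [0.1, -0.4, -0.4]
finger_gap: 84.9
grip_force: 0.0
```

Emit:
step_arm --pt "0 0 -0.02 0 0 0 0.085" --pt "0 0 -0.05 0 0 0 0.085" --pt "0 0 -0.09 0 0 0 0.085" --pt "0 0 -0.11 0 0 0 0.085"

```text
t: 15.25
position: [473.8, -289.8, 242.1]
ee_rot: [0.001, 3.138, -0.002]
contact_force: [0.9, 0.1, 0.0]
finger_gap: 85.1
grip_force: 0.0
```

```bash
python3 - <<'E'
from h import *
im=rim((473,-288),156)
im,W=cloud('side'); print(circ(W,(434,233),33,45,r=28.5,rad=36),circ(W,(623,316),40,54,r=11,rad=20))
go(435.5,233,220,180)
E
```

```text
top (array([ 472.5, -287.4]), 34, np.float64(155.1), np.float64(0.86)) tilt deg [4.4 6.4]
side (array([ 469.9, -290.3]), 94, np.float64(155.4), np.float64(1.89)) tilt deg [-0.2 -0.6]
(array([433.5, 232.8]), 142, np.float64(38.4), np.float64(1.24)) (array([623.5, 313.4]), 63, np.float64(48.8), np.float64(2.87))
t 15.4 pos [ 473.5 -289.4  240.3] shift [0.0386 0.5224 0.0198] turn [ -0.2   0.1 -90.1] gap 85.1 F [-0.2 -0.2 -0.7] q [-0.2   0.15 -0.24  0.   -1.17 -1.38]
```

Emit:
step_arm --pt "0.003 0.048 0 0 0 0 0.085" --pt "0.007 0.096 0 0 0 0 0.085" --pt "0.011 0.144 0 0 0 0 0.085" --pt "0.014 0.192 0 0 0 0 0.085" --pt "0.018 0.24 0 0 0 0 0.085"

```text
t: 15.9
position: [453.9, -47.6, 237.8]
ee_rot: [-0.002, -3.14, 0.0]
contact_force: [1.6, 1.0, 0.7]
finger_gap: 84.7
grip_force: 0.0
```

Emit:
step_arm --pt "0.004 0.048 0 0 0 0 0.085" --pt "0.007 0.096 0 0 0 0 0.085" --pt "0.011 0.144 0.01 0 0 0 0.085" --pt "0.014 0.19 0.03 0 0 0 0.085" --pt "0.018 0.235 0.05 0 0 0 0.085"

```text
t: 16.4
position: [436.3, 187.6, 187.6]
ee_rot: [-0.001, -3.141, 0.0]
contact_force: [1.1, 0.7, 0.2]
finger_gap: 85.1
grip_force: 0.0
```

```bash
python3 - <<'E'
from h import *
go(435.5,233,11,90)
E
```

```text
t 16.4 pos [436.3 187.6 187.6] shift [0.0008 0.0454 0.1766] turn [-0. -0. -0.] gap 85.1 F [1.1 0.7 0.2] q [ 0.82  0.06 -0.48 -0.   -1.03 -2.39]
```

Emit:
step_arm --pt "0.001 0.03 0.025 0 0 0 0.085" --pt "0.001 0.045 0.055 0 0 0 0.085" --pt "0.001 0.045 0.09 0 0 0 0.085" --pt "0.001 0.045 0.11 0 0 0 0.085" --pt "0.001 0.045 0.12 0 0 0 0.085"

```text
t: 16.9
position: [434.7, 229.4, 65.9]
ee_rot: [-0.002, -3.138, 0.006]
contact_force: [0.3, 0.6, -0.1]
finger_gap: 85.3
grip_force: 0.0
```

```bash
python3 - <<'E'
from h import *
go(435.5,233,11,90)
E
```

```text
t 16.9 pos [434.7 229.4  65.9] shift [-0.001   0.0038  0.0549] turn [-0.2 -0.2 -0.1] gap 85.3 F [ 0.3  0.6 -0.1] q [ 0.89  0.24 -0.59 -0.   -0.74 -2.46]
```

Emit:
step_arm --pt "0 0.002 0.02 0 0 0 0.085" --pt "0 0.002 0.04 0 0 0 0.085" --pt "0 0.002 0.055 0 0 0 0.085" --pt "0 0.002 0.055 0 0 0 0.085" --pt "0 0.002 0.055 0 0 0 0.065"

```text
t: 17.4
position: [436.4, 232.7, 14.1]
ee_rot: [-0.002, -3.141, 0.001]
contact_force: [0.2, 0.0, 0.1]
finger_gap: 72.8
grip_force: 0.0
```

Emit:
step_arm --pt "0 0 0 0 0 0 0.045" --pt "0 0 0 0 0 0 0.045" --pt "0 0 0 0 0 0 0.045" --pt "0 0 0 0 0 0 0.045" --pt "0 0 0 0 0 0 0.045"

```text
t: 17.9
position: [436.8, 233.2, 15.5]
ee_rot: [0.001, 3.14, 0.002]
contact_force: [-1.1, -1.8, 5.4]
finger_gap: 58.8
grip_force: 63.0
```

Emit:
step_arm --pt "0 0 -0.02 0 0 0 0.045" --pt "0 0 -0.06 0 0 0 0.045" --pt "0 0 -0.1 0 0 0 0.045" --pt "0 0 -0.145 0 0 0 0.045" --pt "0 0 -0.19 0 0 0 0.045"

```text
t: 18.4
position: [436.0, 232.4, 206.8]
ee_rot: [0.002, 3.141, 0.002]
contact_force: [1.3, 1.1, -2.0]
finger_gap: 58.2
grip_force: 64.8
```

```bash
python3 - <<'E'
from h import *
go(473,-289.5,250,90)
E
```

```text
t 18.4 pos [436.  232.4 206.8] shift [-0.0377 -0.5218 -0.0438] turn [ 0.1  0.1 -0.1] gap 58.2 F [ 1.3  1.1 -2. ] q [ 0.89  0.08 -0.41 -0.   -1.08 -2.46]
```

Emit:
step_arm --pt "-0.002 -0.03 -0.015 0 0 0 0.045" --pt "-0.005 -0.07 -0.03 0 0 0 0.045" --pt "-0.008 -0.11 -0.04 0 0 0 0.045" --pt "-0.011 -0.15 -0.04 0 0 0 0.045" --pt "-0.014 -0.19 -0.04 0 0 0 0.045"

```text
t: 18.9
position: [449.9, 41.4, 245.5]
ee_rot: [0.001, 3.139, 0.003]
contact_force: [1.0, 0.7, -1.1]
finger_gap: 58.2
grip_force: 64.8
```

Emit:
step_arm --pt "-0.003 -0.04 0 0 0 0 0.045" --pt "-0.006 -0.08 0 0 0 0 0.045" --pt "-0.009 -0.12 0 0 0 0 0.045" --pt "-0.012 -0.16 0 0 0 0 0.045" --pt "-0.014 -0.2 0 0 0 0 0.045"

```text
t: 19.4
position: [463.6, -158.9, 245.1]
ee_rot: [0.002, 3.139, 0.0]
contact_force: [1.3, -0.4, -1.4]
finger_gap: 58.6
grip_force: 64.8
```

Emit:
step_arm --pt "-0.003 -0.04 0 0 0 0 0.045" --pt "-0.006 -0.08 0 0 0 0 0.045" --pt "-0.008 -0.11 0.01 0 0 0 0.045" --pt "-0.01 -0.13 0.03 0 0 0 0.045" --pt "-0.01 -0.131 0.04 0 0 0 0.045"

```text
t: 19.9
position: [472.9, -290.0, 203.0]
ee_rot: [-0.006, -3.141, -0.001]
contact_force: [-0.6, 0.7, -0.8]
finger_gap: 58.3
grip_force: 64.8
```

Emit:
step_arm --pt "0 0 0 0 0 0 0.045" --pt "0 0 0 0 0 0 0.045"

```text
t: 20.1
position: [473.8, -287.9, 204.8]
ee_rot: [0.001, 3.141, -0.0]
contact_force: [0.2, 1.3, -1.4]
finger_gap: 58.5
grip_force: 64.8
```

```bash
python3 - <<'E'
from h import *
s=bot.get_state(); go(473.,-289.5,165,90)
p=s['position']; rim(p[:2],p[2]-15+39)
E
```

```text
t 20.1 pos [ 473.8 -287.9  204.8] shift [ 0.0008 -0.0016  0.0398] turn [-0.  0. -0.] gap 58.5 F [ 0.2  1.3 -1.4] q [-0.19  0.18 -0.3   0.   -1.09 -1.38]
top (array([ 472.2, -285.4]), 56, np.float64(227.6), np.float64(0.88)) tilt deg [-1.  -2.2]
side (array([ 470.1, -286.9]), 66, np.float64(228.4), np.float64(1.7)) tilt deg [-1.4  0.8]
```

Emit:
step_arm --pt "0.001 -0.0015 0.01 0 0 0 0.045" --pt "0.001 -0.0015 0.02 0 0 0 0.045" --pt "0.001 -0.0015 0.028 0 0 0 0.045" --pt "0.001 -0.0015 0.031 0 0 0 0.045" --pt "0.001 -0.0015 0.031 0 0 0 0.045"

```text
t: 20.7
position: [472.4, -289.6, 172.1]
ee_rot: [-0.002, -3.14, -0.001]
contact_force: [-0.3, -0.2, -0.8]
finger_gap: 58.1
grip_force: 64.8
```

Emit:
step_arm --pt "0 0 0.003 0 0 0 0.045" --pt "0 0 0.006 0 0 0 0.045" --pt "0 0 0.008 0 0 0 0.045" --pt "0 0 0.0095 0 0 0 0.045" --pt "0 0 0.0095 0 0 0 0.045"

```text
t: 21.2
position: [473.1, -289.8, 165.4]
ee_rot: [0.001, 3.14, -0.001]
contact_force: [-3.9, 4.1, 13.9]
finger_gap: 58.5
grip_force: 66.3
```

```bash
python3 - <<'E'
from h import *
s=bot.get_state(); go(473.,-289.5,165,90)
E
```

```text
t 21.2 pos [ 473.1 -289.8  165.4] shift [0.0001 0.0003 0.0004] turn [-0.   0.1 -0. ] gap 58.5 F [-3.9  4.1 13.9] q [-0.2   0.21 -0.35  0.   -1.   -1.38]
```

Emit:
step_arm --pt "0.001 0.001 0 0 0 0 0.045" --pt "0.001 0.001 0 0 0 0 0.085" --pt "0.001 0.001 0 0 0 0 0.085" --pt "0.001 0.001 0 0 0 0 0.085" --pt "0.001 0.001 0 0 0 0 0.085"

```text
t: 21.7
position: [471.7, -288.7, 163.2]
ee_rot: [-0.002, -3.141, -0.0]
contact_force: [-0.3, -0.3, -0.8]
finger_gap: 84.9
grip_force: 0.0
```

Emit:
step_arm --pt "0 0 -0.02 0 0 0 0.085" --pt "0 0 -0.05 0 0 0 0.085" --pt "0 0 -0.09 0 0 0 0.085" --pt "0 0 -0.1 0 0 0 0.085"

```text
t: 22.1
position: [473.4, -289.7, 267.8]
ee_rot: [0.001, 3.136, -0.004]
contact_force: [0.9, 0.4, -0.5]
finger_gap: 85.0
grip_force: 0.0
```

```bash
python3 - <<'E'
from h import *
im=rim((472,-288),189); save('s4.png',cv2.resize(im[100:350,270:470],(640,600)*1 if False else (480,600)))
go(624,316,200,90)
for n in('top','side'):
    W=np.load(n+'0.npy')
    print(circ(W,(623,316),5,17,r=30,rad=40))
    D=np.hypot(W[...,0]-623,W[...,1]-316); p=W[(D<22)&(W[...,2]>43)&(W[...,2]<54)]; print('knob top mean',p.mean(0).round(1),p.min(0).round(),p.max(0).round(),len(p))
    p=W[(D<45)&(W[...,2]>5)&(W[...,2]<20)]; print('disc',np.percentile(p,[1,99],axis=0).round(1),np.percentile(p,[1,99],axis=0).mean(0).round(1))
E
```

```text
top (array([ 471. , -286.6]), 43, np.float64(188.4), np.float64(0.84)) tilt deg [-2.1 -0.2]
side (array([ 469. , -289.1]), 100, np.float64(188.7), np.float64(1.83)) tilt deg [-1.  -0.7]
t 22.2 pos [ 472.8 -289.   265.5] shift [-0.1504  0.6053  0.0654] turn [-0.1  0.2 -0.1] gap 85.4 F [-0.4  0.6 -0.5] q [-0.2   0.14 -0.21  0.   -1.22 -1.38]
(array([627.1, 320.5]), 377, np.float64(11.8), np.float64(7.22))
knob top mean [624.1 316.5  47.9] [614. 307.  43.] [634. 327.  53.] 63
disc [[592.3 287.8   5.2]
 [656.8 351.6  17.5]] [624.6 319.7  11.3]
(array([624.2, 307.2]), 254, np.float64(13.8), np.float64(6.73))
knob top mean [622.4 316.7  48.9] [613. 304.  44.] [633. 327.  52.] 53
disc [[594.3 289.2   5.3]
 [656.6 343.7  19.6]] [625.5 316.4  12.5]
```

View pics/s4.png

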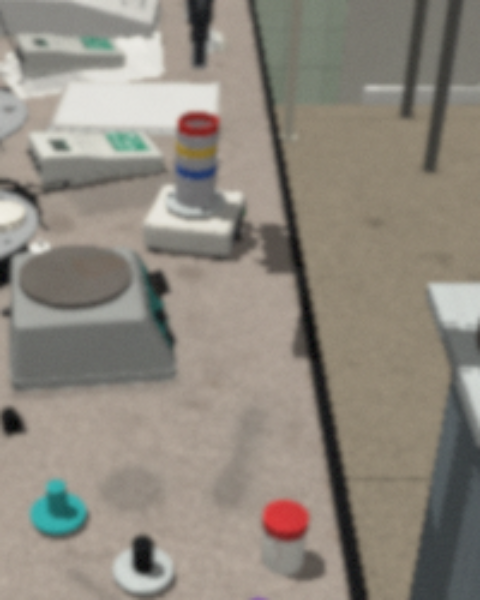

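The stack stands straight on the shaker at (197,110)-(197,205), with the bands reading blue, yellow, red from the bottom. The lid is at (143,560), still clear of the jar and the turquoise decoy. Next is the lid.

Emit:
step_arm --pt "-0.011 0.046 0 0 0 0 0.06" --pt "-0.023 0.093 0 0 0 0 0.06" --pt "-0.035 0.14 0 0 0 0 0.06" --pt "-0.046 0.186 0 0 0 0 0.06" --pt "-0.058 0.233 0 0 0 0 0.06"

```text
t: 22.7
position: [529.5, -54.0, 262.1]
ee_rot: [-0.002, -3.14, 0.0]
contact_force: [0.7, -0.0, 0.3]
finger_gap: 60.2
grip_force: 0.0
```

Emit:
step_arm --pt "-0.011 0.046 0 0 0 0 0.06" --pt "-0.023 0.093 0 0 0 0 0.06" --pt "-0.035 0.14 0.0 0 0 0 0.06" --pt "-0.046 0.186 0.01 0 0 0 0.06" --pt "-0.058 0.233 0.03 0 0 0 0.06"

```text
t: 23.2
position: [588.0, 177.2, 234.0]
ee_rot: [0.001, 3.141, 0.001]
contact_force: [0.4, -0.3, 0.7]
finger_gap: 59.9
grip_force: 0.0
```

```bash
python3 - <<'E'
from h import *
go(624,316.5,110,90)
E
```

```text
t 23.2 pos [588.  177.2 234. ] shift [-0.0357  0.1392  0.1241] turn [ 0.   0.1 -0. ] gap 59.9 F [ 0.4 -0.3  0.7] q [ 0.61  0.26 -0.13  0.   -1.19 -2.18]
```

Emit:
step_arm --pt "-0.012 0.045 0.01 0 0 0 0.06" --pt "-0.023 0.09 0.03 0 0 0 0.06" --pt "-0.033 0.125 0.06 0 0 0 0.06" --pt "-0.036 0.139 0.1 0 0 0 0.06" --pt "-0.036 0.139 0.124 0 0 0 0.06"

```text
t: 23.7
position: [621.9, 315.0, 104.5]
ee_rot: [0.001, -3.137, 0.005]
contact_force: [0.3, -0.4, -1.5]
finger_gap: 60.3
grip_force: 0.0
```

Emit:
step_arm --pt "0 0 0 0 0 0 0.06" --pt "0 0 0 0 0 0 0.06"

```text
t: 23.9
position: [623.6, 313.4, 109.6]
ee_rot: [-0.001, -3.14, 0.003]
contact_force: [0.5, -0.3, 1.1]
finger_gap: 60.0
grip_force: 0.0
```

```bash
python3 - <<'E'
from h import *
go(624,316.5,18,90)
E
```

```text
t 23.9 pos [623.6 313.4 109.6] shift [-0.0005  0.0032  0.0916] turn [-0.1 -0.1 -0. ] gap 60.0 F [ 0.5 -0.3  1.1] q [ 0.74  0.48 -0.08  0.   -1.01 -2.32]
```

Emit:
step_arm --pt "0 0.002 0.03 0 0 0 0.06" --pt "0 0.002 0.055 0 0 0 0.06" --pt "0 0.002 0.075 0 0 0 0.06" --pt "0 0.002 0.089 0 0 0 0.06" --pt "0 0.002 0.09 0 0 0 0.06"

```text
t: 24.4
position: [623.7, 315.3, 20.0]
ee_rot: [-0.003, -3.141, 0.001]
contact_force: [-0.1, -0.5, 0.5]
finger_gap: 60.0
grip_force: 0.0
```

Emit:
step_arm --pt "0 0 0 0 0 0 0.06"

```text
t: 24.5
position: [624.6, 316.1, 21.7]
ee_rot: [0.002, 3.14, 0.001]
contact_force: [-0.7, 0.3, -0.1]
finger_gap: 60.2
grip_force: 0.0
```

```bash
python3 - <<'E'
from h import *
go(624,316.5,18,90)
im,W=cloud('side');save('s5.png',cv2.resize(im[280:370,280:400],(800,600)))
E
```

```text
t 24.5 pos [624.6 316.1  21.7] shift [0.0006 0.0004 0.0037] turn [ 0.   0.1 -0.1] gap 60.2 F [-0.7  0.3 -0.1] q [ 0.75  0.57 -0.15  0.   -0.84 -2.32]
```

View pics/s5.png

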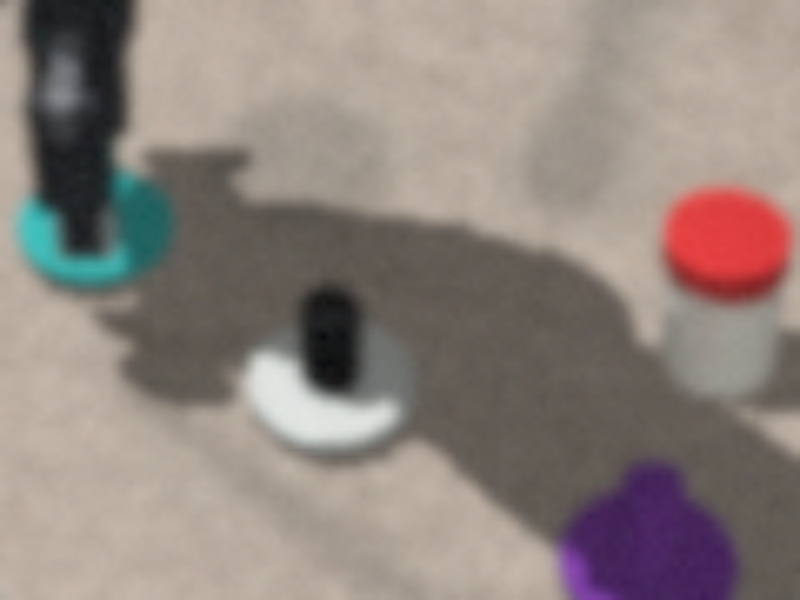

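Crop: the fingers (70,230) are around the turquoise decoy's knob, while the white lid stands at (330,370). I had taken the wrong spot for the lid. Nothing has been touched, so I go straight up and measure the white lid.

Emit:
step_arm --pt "0 0 -0.015 0 0 0 0.06" --pt "0 0 -0.04 0 0 0 0.06" --pt "0 0 -0.07 0 0 0 0.06" --pt "0 0 -0.1 0 0 0 0.06" --pt "0 0 -0.12 0 0 0 0.06"

```text
t: 25.05
position: [625.0, 316.6, 145.7]
ee_rot: [0.001, 3.137, 0.005]
contact_force: [0.4, -0.1, 0.0]
finger_gap: 59.9
grip_force: 0.0
```

```bash
python3 - <<'E'
from h import *
for n in('top','side'):
    W=np.load(n+'0.npy'); im=cv2.imread(f'pics/{n}0.png')
    D=np.hypot(W[...,0]-534,W[...,1]-399); m=(D<25)&(W[...,2]>43)&(W[...,2]<54); p=W[m]; print('knob top',p.mean(0).round(1),p.min(0).round(),p.max(0).round(),len(p),'bgr',im[m].mean(0).round())
    m=(D<40)&(D>18)&(W[...,2]>6)&(W[...,2]<18); p=W[m]; print('disc',np.percentile(p,[1,99],axis=0).mean(0).round(1),im[m].mean(0).round())
    c=p[:,:2].mean(0);print(c)
im,W=cloud('side'); D=np.hypot(W[...,0]-534,W[...,1]-399); p=W[(D<25)&(W[...,2]>43)&(W[...,2]<54)]; print(p.mean(0)); D=np.hypot(W[...,0]-624,W[...,1]-316); p=W[(D<20)&(W[...,2]>43)&(W[...,2]<54)]; print('turq',p.mean(0))
go(534,400,120,90)
E
```

```text
knob top [533.1 394.2  48.1] [524. 385.  43.] [544. 404.  53.] 64 bgr [73. 72. 71.]
disc [533.5 394.8  11.9] [191. 193. 191.]
[532.38874166 392.12120267]
knob top [531.4 394.8  48.9] [521. 384.  43.] [542. 406.  53.] 64 bgr [55. 57. 59.]
disc [531.6 395.   12.5] [184. 188. 185.]
[529.4735907  397.54467511]
[531.16877245 394.78012156  48.36115558]
turq [622.2795616  317.33216849  49.22064453]
t 25.1 pos [626.3 317.4 149.1] shift [0.0926 0.0825 0.0288] turn [ 0.3  0.5 -0. ] gap 59.7 F [1.5 0.8 3.7] q [ 0.75  0.45 -0.04  0.   -1.07 -2.32]
```

Emit:
step_arm --pt "0.03 0.025 0 0 0 0 0.06" --pt "0.06 0.05 0 0 0 0 0.06" --pt "0.085 0.07 0.015 0 0 0 0.06" --pt "0.092 0.078 0.04 0 0 0 0.06" --pt "0.092 0.078 0.06 0 0 0 0.06"

```text
t: 25.6
position: [531.0, 396.1, 82.1]
ee_rot: [-0.002, 3.14, 0.004]
contact_force: [1.3, -0.3, -0.2]
finger_gap: 60.2
grip_force: 0.0
```

Emit:
step_arm --pt "0 0 0 0 0 0 0.06" --pt "0 0 0 0 0 0 0.06"

```text
t: 25.8
position: [532.5, 394.3, 82.0]
ee_rot: [0.001, 3.14, 0.001]
contact_force: [1.3, -1.2, 0.8]
finger_gap: 59.9
grip_force: 0.0
```

```bash
python3 - <<'E'
from h import *
go(533.5,394.5,18,90)
E
```

```text
t 25.8 pos [532.5 394.3  82. ] shift [-0.001   0.0001  0.064 ] turn [ 0.   0.1 -0. ] gap 59.9 F [ 1.3 -1.2  0.8] q [ 0.93  0.46 -0.2   0.   -0.91 -2.5 ]
```

Emit:
step_arm --pt "-0.001 0 0.02 0 0 0 0.06" --pt "-0.001 0 0.04 0 0 0 0.06" --pt "-0.001 0 0.055 0 0 0 0.06" --pt "-0.001 0 0.063 0 0 0 0.06" --pt "-0.001 0 0.063 0 0 0 0.06"

```text
t: 26.3
position: [533.0, 393.6, 16.9]
ee_rot: [-0.002, -3.141, 0.001]
contact_force: [-0.8, -0.4, 1.2]
finger_gap: 59.9
grip_force: 0.0
```

```bash
python3 - <<'E'
from h import *
go(533.5,394.5,18,90)
im,W=cloud('side');save('s6.png',cv2.resize(im[280:370,280:400],(800,600)))
E
```

```text
t 26.3 pos [533.  393.6  16.9] shift [-0.0005  0.0009 -0.0011] turn [-0.  -0.  -0.1] gap 59.9 F [-0.8 -0.4  1.2] q [ 0.93  0.53 -0.25  0.   -0.79 -2.5 ]
```

View pics/s6.png

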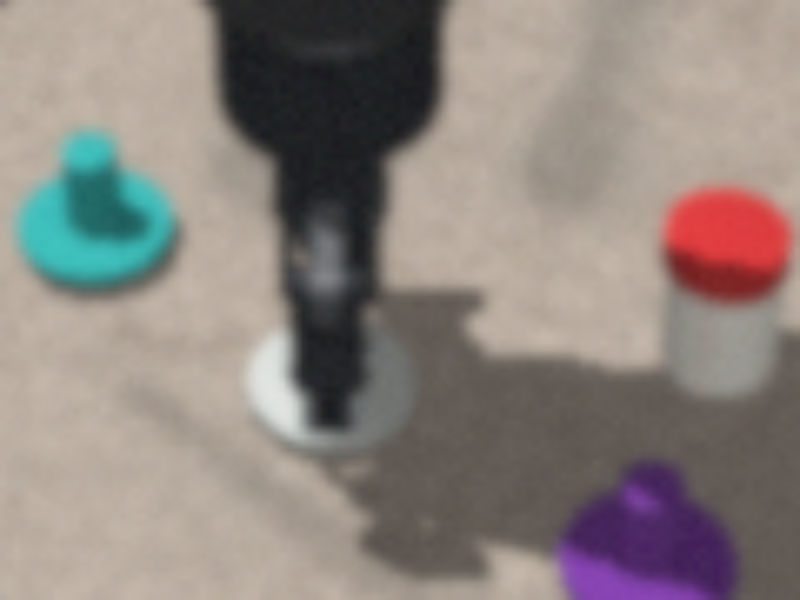

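The fingers now straddle the white lid's knob at (330,400). Turquoise and purple stand clear. Closing.

Emit:
step_arm --pt "0 0 0 0 0 0 0.03" --pt "0 0 0 0 0 0 0.01" --pt "0 0 0 0 0 0 0.01" --pt "0 0 0 0 0 0 0.01" --pt "0 0 0 0 0 0 0.01"

```text
t: 26.85
position: [533.4, 394.6, 18.4]
ee_rot: [0.001, 3.14, 0.002]
contact_force: [-1.5, -0.4, 6.3]
finger_gap: 20.3
grip_force: 59.2
```

Emit:
step_arm --pt "0 0 0 0 0 0 0.01" --pt "0 0 0 0 0 0 0.01" --pt "0 0 0 0 0 0 0.01"

```text
t: 27.15
position: [533.4, 394.6, 18.4]
ee_rot: [0.001, 3.14, 0.002]
contact_force: [-0.8, -0.1, 6.4]
finger_gap: 20.4
grip_force: 59.3
```

```bash
python3 - <<'E'
from h import *
go(533.5,394.5,18,90)
E
```

```text
t 27.15 pos [533.4 394.6  18.4] shift [-0.0001 -0.0001  0.0004] turn [ 0.1  0.1 -0. ] gap 20.4 F [-0.8 -0.1  6.4] q [ 0.93  0.53 -0.25  0.   -0.79 -2.5 ]
```

Emit:
step_arm --pt "0 0 -0.02 0 0 0 0.01" --pt "0 0 -0.06 0 0 0 0.01" --pt "0 0 -0.1 0 0 0 0.01" --pt "0 0 -0.145 0 0 0 0.01" --pt "0 0 -0.19 0 0 0 0.01"

```text
t: 27.65
position: [532.4, 393.5, 208.7]
ee_rot: [-0.002, -3.141, 0.001]
contact_force: [0.7, 1.7, -0.8]
finger_gap: 20.1
grip_force: 58.8
```

Emit:
step_arm --pt "0.003 -0.035 -0.03 0 0 0 0.01" --pt "0.006 -0.075 -0.06 0 0 0 0.01" --pt "0.01 -0.115 -0.075 0 0 0 0.01" --pt "0.014 -0.155 -0.075 0 0 0 0.01" --pt "0.018 -0.195 -0.075 0 0 0 0.01"

```text
t: 28.15
position: [514.1, 197.6, 282.9]
ee_rot: [0.001, 3.141, 0.002]
contact_force: [0.2, -0.1, -1.5]
finger_gap: 20.2
grip_force: 58.9
```

```bash
python3 - <<'E'
from h import *
go(472.5,-288.7,280,90)
E
```

```text
t 28.15 pos [514.1 197.6 282.9] shift [ 0.0412 -0.4863  0.0024] turn [ 0.1  0.  -0. ] gap 20.2 F [ 0.2 -0.1 -1.5] q [ 0.72  0.12 -0.18 -0.   -1.26 -2.29]
```

Emit:
step_arm --pt "0.003 -0.04 0 0 0 0 0.01" --pt "0.006 -0.08 0 0 0 0 0.01" --pt "0.01 -0.12 0 0 0 0 0.01" --pt "0.014 -0.16 0 0 0 0 0.01" --pt "0.017 -0.2 0 0 0 0 0.01"

```text
t: 28.65
position: [496.6, -2.5, 282.3]
ee_rot: [-0.001, -3.141, -0.001]
contact_force: [0.6, -0.1, -0.9]
finger_gap: 20.7
grip_force: 58.9
```

Emit:
step_arm --pt "0.003 -0.04 0 0 0 0 0.01" --pt "0.006 -0.08 0 0 0 0 0.01" --pt "0.01 -0.12 0 0 0 0 0.01" --pt "0.014 -0.16 0 0 0 0 0.01" --pt "0.017 -0.2 0 0 0 0 0.01"

```text
t: 29.15
position: [479.5, -202.4, 282.3]
ee_rot: [0.002, 3.142, 0.001]
contact_force: [1.1, 0.3, -1.0]
finger_gap: 19.9
grip_force: 58.9
```

Emit:
step_arm --pt "0.003 -0.035 0 0 0 0 0.01" --pt "0.006 -0.065 0.01 0 0 0 0.01" --pt "0.007 -0.08 0.03 0 0 0 0.01" --pt "0.007 -0.086 0.045 0 0 0 0.01" --pt "0.007 -0.086 0.045 0 0 0 0.01"

```text
t: 29.65
position: [471.4, -287.1, 234.7]
ee_rot: [-0.005, -3.137, -0.003]
contact_force: [-0.5, 0.0, -0.1]
finger_gap: 20.1
grip_force: 58.9
```

Emit:
step_arm --pt "0 0 0 0 0 0 0.01" --pt "0 0 0 0 0 0 0.01"

```text
t: 29.85
position: [473.7, -286.6, 238.4]
ee_rot: [0.001, 3.14, -0.001]
contact_force: [0.1, -0.0, -0.9]
finger_gap: 20.2
grip_force: 58.9
```

```bash
python3 - <<'E'
from h import *
s=bot.get_state(); go(472.5,-288.7,201.4,90); p=s['position']
c=p[:2]; z=p[2]-18.4+9
for n in('top','side'):
    im,W=cloud(n); D=np.hypot(W[...,0]-c[0],W[...,1]-c[1]); q=W[(D<40)&(abs(W[...,2]-z)<8)]
    print(n,len(q),np.percentile(q,[2,98],axis=0).round(1).tolist(),np.percentile(q,[2,98],axis=0).mean(0).round(1))
save('s7.png',cv2.resize(im[90:210,300:420],(600,600)))
E
```

```text
t 29.85 pos [ 473.7 -286.6  238.4] shift [ 0.0012 -0.002   0.037 ] turn [-0.   0.1 -0. ] gap 20.2 F [ 0.1 -0.  -0.9] q [-0.19  0.15 -0.25  0.   -1.17 -1.38]
top 234 [[445.7, -306.1, 227.8], [501.7, -261.4, 236.0]] [ 473.7 -283.8  231.9]
side 95 [[444.8, -307.2, 223.9], [500.7, -255.7, 236.4]] [ 472.8 -281.4  230.2]
```

View pics/s7.png

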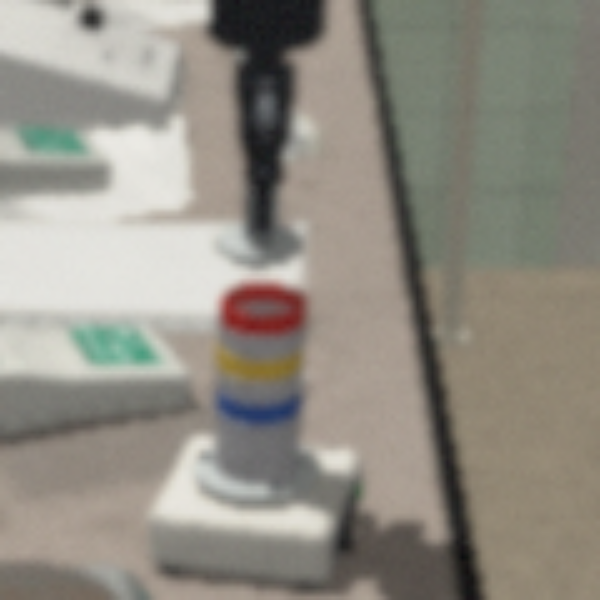

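The lid is held level at (258,240), just above the red rim (263,310) and slightly to the left of it. I correct by (-2.5,-2.5) mm and lower.

Emit:
step_arm --pt "0.0025 -0.0025 0.008 0 0 0 0.01" --pt "0.0025 -0.0025 0.017 0 0 0 0.01" --pt "0.0025 -0.0025 0.025 0 0 0 0.01" --pt "0.0025 -0.0025 0.028 0 0 0 0.01" --pt "0.0025 -0.0025 0.028 0 0 0 0.01"

```text
t: 30.45
position: [470.3, -289.3, 208.5]
ee_rot: [-0.002, -3.14, -0.001]
contact_force: [0.2, 0.8, -1.3]
finger_gap: 20.4
grip_force: 58.9
```

Emit:
step_arm --pt "0 0 0.003 0 0 0 0.01" --pt "0 0 0.006 0 0 0 0.01" --pt "0 0 0.008 0 0 0 0.01" --pt "0 0 0.009 0 0 0 0.01" --pt "0 0 0.009 0 0 0 0.01"

```text
t: 30.95
position: [470.9, -289.5, 201.3]
ee_rot: [0.001, 3.141, -0.001]
contact_force: [-1.4, 2.1, 5.6]
finger_gap: 20.7
grip_force: 59.6
```

```bash
python3 - <<'E'
from h import *
go(471.2,-289.1,201.4,90)
E
```

```text
t 30.95 pos [ 470.9 -289.5  201.3] shift [-0.0003  0.0004 -0.0001] turn [-0.   0.1 -0. ] gap 20.7 F [-1.4  2.1  5.6] q [-0.2   0.18 -0.3   0.   -1.08 -1.38]
```

Emit:
step_arm --pt "0 0 0.001 0 0 0 0.01" --pt "0 0 0.001 0 0 0 0.01"

```text
t: 31.15
position: [471.1, -289.7, 201.3]
ee_rot: [0.001, 3.14, -0.002]
contact_force: [-3.8, 4.4, 11.9]
finger_gap: 19.9
grip_force: 60.3
```

Emit:
step_arm --pt "0 0 0 0 0 0 0.05" --pt "0 0 0 0 0 0 0.05" --pt "0 0 0 0 0 0 0.05" --pt "0 0 0 0 0 0 0.05"

```text
t: 31.55
position: [470.7, -289.5, 199.2]
ee_rot: [-0.002, -3.141, -0.0]
contact_force: [-0.4, 0.7, 0.5]
finger_gap: 49.6
grip_force: 0.0
```

Emit:
step_arm --pt "0 0 -0.01 0 0 0 0.05" --pt "0 0 -0.03 0 0 0 0.05" --pt "0 0 -0.06 0 0 0 0.05" --pt "0 0 -0.09 0 0 0 0.05" --pt "0.02 0.03 -0.12 0 0 0 0.05"

```text
t: 32.05
position: [451.8, -260.7, 320.2]
ee_rot: [-0.004, -3.14, 0.001]
contact_force: [-0.2, 0.8, 0.5]
finger_gap: 49.8
grip_force: 0.0
```

Emit:
step_arm --pt "0 0.04 0 0 0 0 0.05" --pt "0 0.08 0 0 0 0 0.05" --pt "0 0.12 0 0 0 0 0.05" --pt "0 0.15 0 0 0 0 0.05" --pt "0 0.15 0 0 0 0 0.05"

```text
t: 32.55
position: [450.9, -106.9, 320.5]
ee_rot: [-0.004, 3.14, 0.001]
contact_force: [0.4, 0.3, -0.2]
finger_gap: 50.2
grip_force: 0.0
```

```bash
python3 - <<'E'
from h import *
c=np.array((471,-288))
for n in('top','side'):
    im,W=cloud(n); D=np.hypot(W[...,0]-c[0],W[...,1]-c[1])
    m=(D<34)&(D>14)&(abs(W[...,2]-195)<7); q=W[m]
    A=np.c_[q[:,:2]-c,np.ones(len(q))]; k=np.linalg.lstsq(A,q[:,2],rcond=None)[0]
    print(n,len(q),'disc z',np.median(q[:,2]).round(1),'xy',np.percentile(q,[2,98],axis=0).mean(0).round(1),'tilt',np.degrees(k[:2]).round(1))
    q=W[(D<20)&(W[...,2]>220)&(W[...,2]<240)]; print('knob top',q.mean(0).round(1))
save('s8.png',cv2.resize(im[100:210,300:410],(600,600)))
print(bot.get_state()['position'])
E
```

```text
top 96 disc z 195.1 xy [ 450.4 -293.2  195. ] tilt [1.9 0.7]
knob top [nan nan nan]
side 112 disc z 197.4 xy [ 468.6 -285.1  194.7] tilt [-0.4 -5. ]
knob top [ 469.2 -283.7  229.6]
[ 451.05662141 -108.88199064  320.20698538]<stdin>:8: RuntimeWarning: Mean of empty slice.
  ret = um.true_divide(
```

View pics/s8.png

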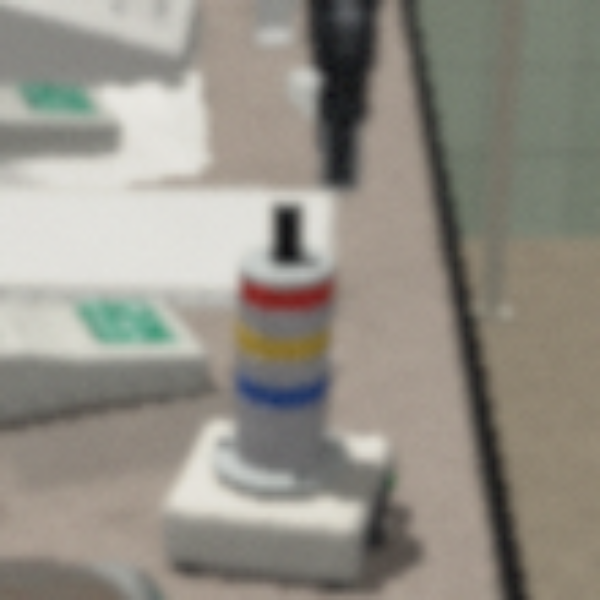

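The full stack is straight and level, with the lid disc at (288,265) flush on the red rim, its top measuring about 195 mm as expected, and the gripper clear. Handing in.

```bash
python3 -c "
from bench import workorder
print(workorder.finish_job())"
```

```text
the job is handed in; nothing more can be done
None
```

The blue, yellow and red sieves and then the black-knobbed lid are stacked on the pan; measured heights and the last side picture show each piece level and fully down, the timer, jar and bottle were never touched, and the job is handed in at about 33 s (I first lowered the open gripper round the turquoise look-alike by mistake, but backed off without touching it).

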